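Set and hold the sliding leg of the counter's payment-sign stand

TASK

Pull the sliding leg of the payment-sign stand out, against its return spring, until its black pointer stands on the red band of the scale; then, holding the leg there, squeeze the orange cam lever fully shut against the finger rest. Do not shut the lever while the pointer is off the band, leave the bottle, can and calculator alone, and finish while still holding finger rest and lever squeezed together with the pointer on the band: do not let go.

Things in the scene. Friction and masses are not known exactly. Their poses are not given: they have to be found in the camera images.
- stand: Fixed stand: dark steel base plate 360 x 135 x 10 mm, grey post at its rear end (x -167 to -133 mm, 96 mm high), 20 mm square rail running forward, axis 45 mm high. Origin: on the rail's line at counter height, mid-length of the plate. x: along the rail, the way the leg pulls out ('ahead' in these notes); y: towards the white scale strip (y 41 to 71 mm, x -80 to 120, top 12 mm high); z up.
- leg (a joint): How far the leg is out, m: 0 fully in (its start) to 0.14. A square tube over the rail, black collar (64 x 40 mm, top 63 mm high) at its rear end, upright white sign board (100 mm wide, top 194 mm high) 178 mm ahead of the collar's centre. A spring pulls it in with about 5 to 7 N: let go, it runs back. The lever does not lock it in this stand; only the hand keeps it out.
- lever (a joint): Angle of the orange cam lever, rad: 0 open, 0.48 fully shut (at its stop, parallel to the leg); starts at 0 to 0.08. About 3 N at its tip moves it; stays where left. Turns on a vertical pin on the collar (steel boss 22 mm diameter, top 98 mm high) 35 mm behind and 12 mm to the -y side of point grip; shuts by its tip swinging to +y, towards the finger rest.
- lever_arm: The lever's orange arm: bar 50 mm long, 8 mm thick, 67 to 103 mm above the counter. Origin: on the lever's pin, 63 mm high; its x axis points from the pin to the tip. The tip's outer (-y) side is 39 mm to the -y side of point grip when open, 16 mm when shut.
- finger_rest (a point): Grey upright L (seen from above) fixed on the collar, 63 to 115 mm high. Long wall: 6 mm thick, from 23 mm behind to 19 mm ahead of point grip, outer face 16 mm to its +y side. Ear at the front end: 8 mm thick, out to 48 mm on the +y side, rear face 11 mm ahead of point grip: a finger outside the wall pushes on it to pull the leg out. Point: centre of the wall's outer face.
- grip (a point): Point moving with the leg, 90 mm high, midway between the outer faces of the finger rest's wall and of the shut lever, which are then 32 mm apart (along y). From above, one finger fits outside the wall, behind the ear, the other outside the open lever; they close along the stand's y.
- pointer (a point): Tip of the thin black pointer on the leg, over the scale strip, 14 mm above the counter; 32.5 mm behind and 56 mm to the +y side of point grip, moving with it.
- mark: Red band across the scale strip, fixed, 10 mm wide along the rail, 32 mm long. Origin: its centre, on the strip; axes parallel to the stand's. The pointer is on the band when within 5 mm of its centre along the rail; the leg must come out 70 to 115 mm for that.
- sauce: Bystander: amber sauce bottle with green label and yellow cap, 56 mm diameter, 150 mm high, loose. Origin at the centre of its underside.
- can: Bystander: red drinks can, 66 mm diameter, 115 mm high, loose. Origin at the centre of its underside.
- calculator: Bystander: grey desk calculator, 150 x 100 x 22 mm, loose. Origin at the centre of its underside.

How it is judged:
By the outcome, as a careful person would: the job done as asked, in the order asked, and still so for the second after the job is handed in, while the arm keeps its last pose, push and grip.
It also fails if it takes over 32 s, if anything falls off the work surface, if the arm or the gripper's body presses on something with over 40 N, if the wrist force passes 120 N, or if a joint passes its speed limit or range.

ROBOT

A 6-joint arm with a two-finger parallel gripper is mounted at the origin on the work surface. World frame = base frame: x ahead of the robot, y to its left, z up, the work surface at z = 0. Lengths are in m, angles in degrees, forces in N, time in s.
With the tool pointing down it reaches from about 0.4 to 0.825 m from the base axis. Payload 7 kg.
Tool frame: the origin (TCP) lies between the finger pads; the fingertips stand 22 mm ahead of it and the grasp point (between the pads) lies 3 mm ahead of it; z points along the fingers, y is the line along which they close (so a half turn about z gives the same grasp; the last joint's range is limited). The gripper opens to 88 mm and grips with 3 to 60 N. Pads are 19 mm wide; open, the fingers measure 130 mm over their backs; the gripper's body (78 mm by 193 mm) begins 47 mm behind the grasp point.
Start: joints at [82.97, 20.546, 0.682, 0, -70.136, -16.507], TCP at [0.27, 0.619, 0.249] pointing down, gripper open.
Joint ranges: [-176.03, 176.03], [-82.01, 121.73], [-58.28, 71.71], [-173.87, 95.51], [-174.79, -0.11], [-173.66, 173.66]. Speed limits (degrees/s): [136.94, 136.94, 172.46, 180, 180, 180].

INTERFACE

Orientations are given as [roll, pitch, yaw] about the fixed x, y, z axes, in that order (R = Rz(yaw) Ry(pitch) Rx(roll)).
In Python, from plant import ctrl gives the robot as it stands.
- The arm moves only by the tool apply_moves, never from a script. Its argument "targets" is a list of rows, each an object with "travel": the shift along the tool's x, y, z in mm, a list of three; "roll": the turn about the tool's z in degrees; "jaw": the finger opening in mm, from 0 to 87.6. In form: [{"travel": [tx, ty, tz], "roll": roll, "jaw": jaw}, ...]. A call has 1 to 10 rows; each row shifts and turns the commanded pose from where the row before left it, along the tool's axes as they then stand; what a row does not reach is not made up. A row lasts 1/10 s, in which the tool goes at most 50 mm and 8.59 degrees, less where a joint would pass 70% of its speed; a pose out of reach is approached as far as the arm can. A call with a gripper value outside its range is refused whole. The fingers move at their own pace and stop on an object; the grip force is fixed at half the most. Time passes only in rows, so rows that do not move let the fingers close. It gives the time, the measured TCP pose, the force, the opening and the grip force at its end, in the units of the state.
- ctrl.get_obs(): the state, without advancing time (a new reading comes with each control period).
- ctrl.snapshot(name): name is "scene" or "side" or "wrist"; returns the picture (384x512x3 uint8, red, green, blue); there is no depth.
- ctrl.calibration(name): a dict with "K" (3x3 intrinsics, pixels), "extrinsics" (4x4, takes a point from camera to world coordinates); the wrist camera has in their place "hand_eye" (4x4, takes a point from camera to tool coordinates, whose origin is the TCP and whose axes are the flange's). Camera axes: x right, y down, z forward; pixel columns grow to the right and rows downward; lengths in m; the calibration is good to about 2 mm. The wrist camera is an equidistant fisheye: a pixel r from the principal point sees the ray r / f radians off the axis. A picture is of the moment at which its call begins: read the wrist's pose just before it. calibration takes no time and is no camera call.
- ctrl.close_job(): hands the job in; it is judged then, once.
The state is a dict: "clock": time; "joint_pos": joint angles; "qvel": joint speeds; "tau": joint torques, N m; "tool_pos": TCP position; "orientation": TCP orientation; "force": force on the tool from outside, world axes, zero at the start; "moment": the same for the moment, N m; "opening": finger opening in m; "gripper_force": force on a finger pad.
Only numpy, scipy, OpenCV 4.12 (cv2) and the standard library are available. Lean on these libraries where they do the work, as an engineer would, in place of code of your own. Each camera call takes 0.05 s, during which the arm holds its last target. There are 200 camera calls.

## Working session

There is one attempt and no reset: what is moved stays moved. The work goes in short steps, Python scripts to look and compute and a tool call to move; the robot and the scene stay as the last step left them, time stands still between calls to the robot, and variables do not carry over. Pictures are saved under pics/ and viewed, at most 10 in all, crops included, and the job is handed in when it is done.

Besides the shell and the picture viewer there is one more tool, called after "Call:" as name([rows], argument=value, ...), one row to a line, values as JSON. apply_moves: Moves the arm, as the interface text tells. Its arguments: {"type":"object","properties":{"targets":{"type":"array","items":{"type":"object","properties":{"travel":{"type":"array","items":{"type":"number"}},"roll":{"type":"number"},"jaw":{"type":"number"}}}}},"required":["targets"]}

```bash
mkdir -p pics; python3 - <<'E'
from plant import ctrl
import cv2,numpy as np
a=ctrl.snapshot("scene");b=ctrl.snapshot("side");o=ctrl.get_obs();w=ctrl.snapshot("wrist")
for n,i in zip(("scene","side","wrist"),(a,b,w)): cv2.imwrite(f"pics/{n}0.png",i[:,:,::-1])
cv2.imwrite("pics/all.png",cv2.resize(np.vstack([np.hstack([a,b]),np.hstack([w,w*0])]),(800,600))[:,:,::-1])
print(o)
for n in ("scene","side","wrist"):print(ctrl.calibration(n))
E
```

```text
{'clock': 0.1, 'joint_pos': array([ 8.29704761e+01,  2.05873744e+01,  6.38362055e-01, -1.73985652e-02,
       -7.01362967e+01, -1.65073795e+01]), 'qvel': array([-0.00777334, -0.07041725,  0.10439166,  0.08434568, -0.13490938,
       -0.05174497]), 'tau': array([-8.60187629e-04, -5.84166920e+01,  2.93750328e+01,  7.01557115e+00,
        1.01182310e-02, -5.81777613e-05]), 'tool_pos': array([0.26941034, 0.61845442, 0.24771191]), 'orientation': array([ 1.79913559e+02, -8.55933712e-03, -2.35428209e+01]), 'force': array([-0.79740744, -0.3996307 , -0.49513544]), 'moment': array([-0.01424543,  0.00340694, -0.04501722]), 'gripper_force': 0.0, 'opening': 0.08747355270171452}
{'K': array([[363.90050675,   0.        , 254.8131687 ],
       [  0.        , 363.90050675, 195.01021857],
       [  0.        ,   0.        ,   1.        ]]), 'extrinsics': array([[ 0.7747807 ,  0.41966341, -0.47286097,  0.92664437],
       [ 0.63209361, -0.52971427,  0.56556208, -0.27883166],
       [-0.01313549, -0.73707898, -0.67567895,  0.60261475],
       [ 0.        ,  0.        ,  0.        ,  1.        ]])}
{'K':
[... 230 characters left out ...]

       [-0.51805645, -0.63751148,  0.57026014, -0.28888979],
       [-0.01445377, -0.66008087, -0.75105548,  0.69775462],
       [ 0.        ,  0.        ,  0.        ,  1.        ]])}
{'K': array([[297.31863964,   0.        , 259.19484161],
       [  0.        , 297.31863964, 186.38142931],
       [  0.        ,   0.        ,   1.        ]]), 'hand_eye': array([[-4.88530429e-06, -9.57043329e-01, -2.89944936e-01,
         7.89215790e-02],
       [ 9.99999662e-01,  2.33868210e-04, -7.88795680e-04,
        -3.92632560e-04],
       [ 8.22720547e-04, -2.89944841e-01,  9.57043004e-01,
        -1.36851993e-01],
       [ 0.00000000e+00,  0.00000000e+00,  0.00000000e+00,
         1.00000000e+00]])}
```

View pics/all.png

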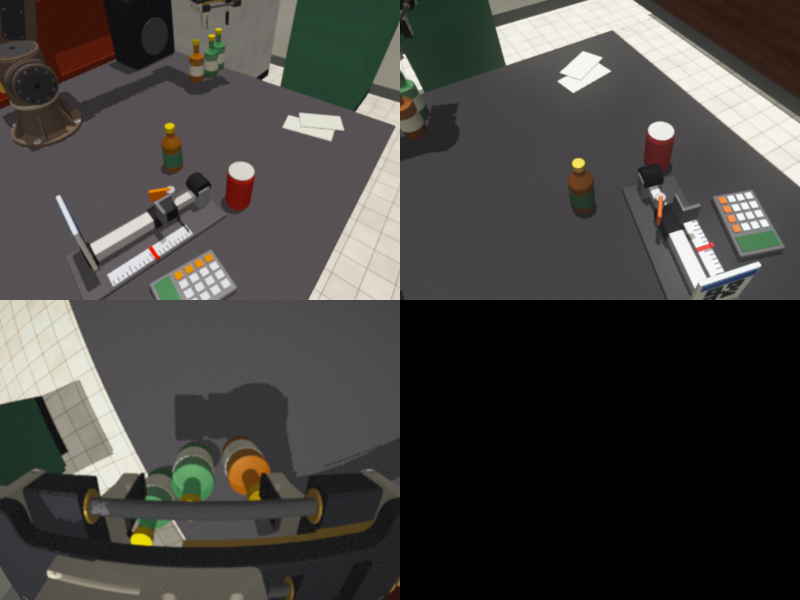

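Scene shows the stand low-left (red band ~(155,252) in the tile, orange lever (160,193)); side shows it at right (band ~(705,247)). I'll enlarge both.

```bash
python3 - <<'E'
import cv2,numpy as np
a=cv2.imread("pics/scene0.png")[204:384,70:310];b=cv2.imread("pics/side0.png")[204:384,260:500]
cv2.imwrite("pics/crop.png",np.hstack([cv2.resize(i,(400,300)) for i in(a,b)]))
cv2.imwrite("pics/crop.png",np.vstack([cv2.resize(a[:, :],None,fx=1.666,fy=1.666,interpolation=2),cv2.resize(b,None,fx=1.666,fy=1.666,interpolation=2)]))
for n in("scene","side"):
    i=cv2.imread(f"pics/{n}0.png");h=cv2.cvtColor(i,cv2.COLOR_BGR2HSV)
    for nm,lo,hi in(("red",(0,170,80),(6,255,255)),("red2",(172,150,80),(180,255,255)),("orange",(7,170,120),(16,255,255)),("white",(0,0,150),(180,50,255))):
        k,l,s,c=cv2.connectedComponentsWithStats(cv2.inRange(h,lo,hi))
        print(n,nm,[(s[j].tolist(),c[j].round(1).tolist()) for j in range(1,k) if s[j,4]>12 and s[j,1]>195][:9])
E
```

```text
scene red [([289, 222, 37, 47, 1173], [305.2, 246.9]), ([190, 315, 14, 18, 84], [196.9, 323.7])]
scene red2 []
scene orange [([190, 242, 27, 16, 221], [200.5, 249.3])]
scene white [([292, 207, 34, 24, 641], [308.7, 218.4]), ([214, 238, 10, 10, 59], [218.8, 242.5]), ([223, 245, 23, 19, 223], [233.7, 253.7]), ([71, 250, 29, 51, 394], [85.5, 275.4]), ([115, 271, 81, 55, 1310], [154.6, 298.3]), ([195, 288, 52, 39, 796], [220.0, 307.5]), ([137, 318, 61, 49, 1081], [166.5, 342.0]), ([228, 333, 73, 51, 1959], [263.8, 363.4])]
side red [([322, 199, 11, 10, 37], [326.7, 204.2]), ([380, 310, 21, 11, 72], [391.0, 315.7])]
side red2 []
side orange [([329, 252, 7, 31, 135], [332.3, 266.6]), ([408, 253, 10, 8, 54], [412.3, 256.3]), ([414, 264, 9, 8, 51], [417.9, 267.9]), ([420, 277, 9, 7, 50], [423.9, 279.9]), ([425, 289, 10, 8, 49], [429.7, 292.4])]
side white [([321, 241, 19, 16, 174], [329.3, 247.8]), ([429, 245, 24, 12, 190], [440.6, 250.7]), ([418, 249, 12, 10, 90], [423.8, 253.6]), ([424, 256, 36, 15, 301], [441.1, 263.0]), ([441, 268, 25, 13, 208], [453.1, 273.8]), ([430, 272, 13, 11, 104], [435.8, 277.0]), ([363, 281, 32, 36, 613], [378.6, 298.7]), ([459, 280, 14, 11, 108], [465.7, 284.9]), ([448, 282, 14, 11, 109], [454.0, 287.2])]
```

View pics/crop.png

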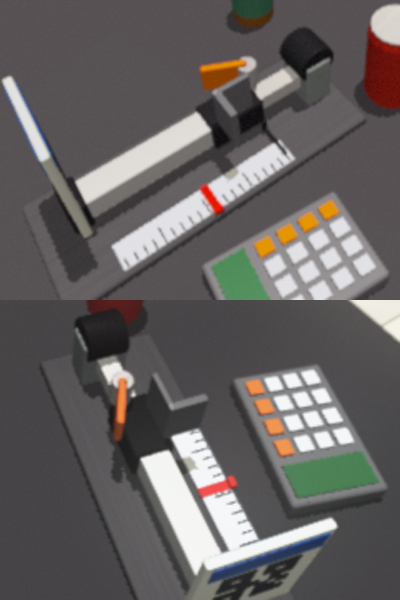

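```bash
cat >h.py <<'E'
from plant import ctrl
import cv2,numpy as np
def cast(n,p,z):
    c=ctrl.calibration(n);E=c["extrinsics"];p=np.atleast_2d(p).astype(float)
    d=np.c_[p,np.ones(len(p))]@np.linalg.inv(c["K"]).T@E[:3,:3].T
    return E[:3,3]+d*((z-E[2,3])/d[:,2])[:,None]
E
python3 - <<'E'
from h import *
i=cv2.imread("pics/scene0.png");h=cv2.cvtColor(i,cv2.COLOR_BGR2HSV)
k,l,s,c=cv2.connectedComponentsWithStats(cv2.inRange(h,(0,0,150),(180,50,255))|cv2.inRange(h,(0,170,80),(6,255,255)))
j=l[324,197];print(s[j])
p=np.argwhere(l==j)[:,::-1]
w=cast("scene",p,.012)[:,:2]
print("strip",cv2.minAreaRect((w*1000).astype(np.float32)))
for n,b,r in(("scene",(218.8,242.5),(196.9,323.7)),("side",None,(391,315.7))):
    print(n,"band",cast(n,r,.012)); 
print("boss",cast("scene",(218.8,242.5),.098),cast("side",(260+123/1.666,204+80/1.666),.098))
print("can",cast("scene",(308.7,218.4),.115),"can side",cast("side",(332,168),.115),"sauce",cast("scene",(218,162),.15),cast("side",(228,208),.15))
E
```

```text
[ 137  288  110   79 1961]
strip ((641.9017944335938, -105.72513580322266), (201.848388671875, 35.88850021362305), 75.8342056274414)
scene band [[ 0.64358261 -0.10331351  0.012     ]]
side band [[ 0.64610026 -0.10792563  0.012     ]]
boss [[0.60263971 0.00529786 0.098     ]] [[ 0.59974616 -0.00189479  0.098     ]]
can [[0.70391772 0.14160376 0.115     ]] can side [[0.6974981  0.13561123 0.115     ]] sauce [[0.48757448 0.13070468 0.15      ]] [[0.48325041 0.12617462 0.15      ]]
```

Call:
apply_moves([
  {"travel": [0,0,-30],"roll": 0,"jaw": 87},
  {"travel": [38,31,0],"roll": 0,"jaw": 87},
  {"travel": [38,31,0],"roll": 0,"jaw": 87},
  {"travel": [38,31,0],"roll": 0,"jaw": 87},
  {"travel": [38,31,0],"roll": 0,"jaw": 87},
  {"travel": [38,31,0],"roll": 0,"jaw": 87},
  {"travel": [38,31,0],"roll": 0,"jaw": 87},
  {"travel": [38,31,0],"roll": 0,"jaw": 87},
  {"travel": [38,31,0],"roll": 0,"jaw": 87},
  {"travel": [38,31,0],"roll": 0,"jaw": 87},
])

```text
clock: 1.15
tool_pos: [0.4721, 0.2245, 0.2787]
orientation: [-180.0, -0.0, -23.5]
force: [1.2, -0.2, 0.1]
opening: 0.0872
gripper_force: 0.0
```

Call:
apply_moves([
  {"travel": [38,31,0],"roll": 0,"jaw": 87},
  {"travel": [38,31,0],"roll": 0,"jaw": 87},
  {"travel": [38,31,0],"roll": 0,"jaw": 87},
  {"travel": [38,31,0],"roll": 0,"jaw": 87},
  {"travel": [38,31,0],"roll": 0,"jaw": 87},
  {"travel": [38,31,0],"roll": 0,"jaw": 87},
  {"travel": [0,0,0],"roll": 8,"jaw": 87},
  {"travel": [0,0,0],"roll": 8,"jaw": 87},
  {"travel": [0,0,0],"roll": 8,"jaw": 87},
  {"travel": [0,0,0],"roll": 8,"jaw": 87},
])

```text
clock: 2.15
tool_pos: [0.6063, -0.0355, 0.2781]
orientation: [180.0, 0.0, -55.9]
force: [-0.3, -0.3, 0.3]
opening: 0.0871
gripper_force: 0.0
```

Call:
apply_moves([
  {"travel": [0,0,0],"roll": 8,"jaw": 87},
  {"travel": [0,0,0],"roll": 8,"jaw": 87},
  {"travel": [0,0,0],"roll": 8,"jaw": 87},
  {"travel": [0,0,0],"roll": 8,"jaw": 87},
  {"travel": [0,0,0],"roll": 8,"jaw": 87},
  {"travel": [0,0,0],"roll": 8,"jaw": 87},
  {"travel": [0,0,30],"roll": 0.7,"jaw": 87},
  {"travel": [0,0,20],"roll": 0,"jaw": 87},
  {"travel": [0,0,0],"roll": 0,"jaw": 87},
])

```text
clock: 3.05
tool_pos: [0.6046, -0.0352, 0.2254]
orientation: [179.7, -0.1, -104.3]
force: [-0.5, 0.3, -0.1]
opening: 0.0868
gripper_force: 0.0
```

```bash
python3 - <<'E'
from h import *
o=ctrl.get_obs();print(o["tool_pos"],o["orientation"])
w=ctrl.snapshot("wrist");cv2.imwrite("pics/w1.png",w[:,:,::-1])
np.savez("w1.npz",t=o["tool_pos"],r=o["orientation"])
E
```

```text
[ 0.60456645 -0.03524741  0.22536281] [ 1.79689351e+02 -1.08349744e-01 -1.04261897e+02]
```

View pics/w1.png

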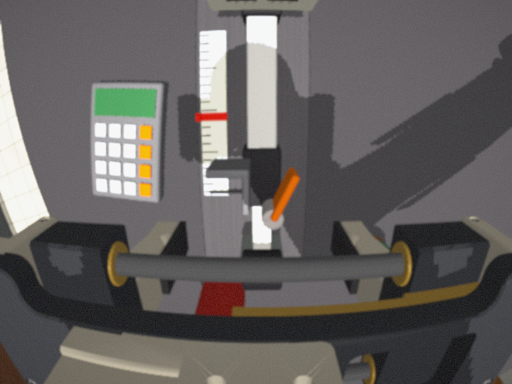

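Wrist view: ear spans (207..250, ~168), wall at u≈246, lever from boss (273,217) to tip (293,172), red band at (211,117), strip aligned vertically. Cast these.

```bash
cat >>h.py <<'E'
from scipy.spatial.transform import Rotation as Ro
def wcast(p,z,t,r):
    "wrist pixel -> tool-frame-levelled (mm) shift from TCP along tool x,y at world height z"
    c=ctrl.calibration("wrist");K=c["K"];H=c["hand_eye"];p=np.atleast_2d(p).astype(float)
    v=(p-K[:2,2])/K[0,0];a=np.linalg.norm(v,axis=1)
    d=np.c_[v*(np.sin(a)/a)[:,None],np.cos(a)]@H[:3,:3].T
    R=Ro.from_euler("xyz",r,degrees=True).as_matrix()
    o=R@H[:3,3]+t; D=d@R.T
    w=o+D*((z-o[2])/D[:,2])[:,None]
    return ((w-t)@R*1000).round(1), w.round(4)
E
python3 - <<'E'
from h import *
q=np.load("w1.npz");t,r=q["t"],q["r"]
i=cv2.imread("pics/w1.png");h=cv2.cvtColor(i,cv2.COLOR_BGR2HSV)
m=cv2.inRange(h,(0,170,80),(6,255,255));m[200:]=0;k,l,s,c=cv2.connectedComponentsWithStats(m);j=1+s[1:,4].argmax();print(s[j],c[j])
print("band",wcast(c[j],.012,t,r))
print("boss",wcast((273,216),.098,t,r)[0],"strip edge L",wcast([(200,35),(205,190)],.012,t,r)[0])
print("tube edges",wcast([(247,20),(247,145),(277,145)],.055,t,r)[0])
print("ear",wcast([(207,161),(207,168),(240,168)],.115,t,r)[0])
print("post",wcast([(244,251),(280,251)],.096,t,r)[0])
m=cv2.inRange(h,(7,170,120),(16,255,255));m[:160]=0;m[225:]=0;m[:,:262]=0;m[:,310:]=0
print("lever",cv2.minAreaRect(np.argwhere(m)[:,::-1].astype(np.float32)))
cv2.imwrite("pics/w1c.png",cv2.resize(i[100:240,180:320],(700,700),interpolation=cv2.INTER_CUBIC)[:600])
E
```

```text
[195 113  32   9 201] [210.24875622 116.45273632]
band (array([[ 58. , -58.2, 213.2]]), array([[ 0.6455, -0.1059,  0.012 ]]))
boss [[-31.8  12.9 127.4]] strip edge L [[156.7 -69.7 213.3]
 [-32.9 -68.2 212.9]]
tube edges [[161.6 -12.9 170.6]
 [ 30.  -13.2 170.4]
 [ 30.   18.1 170.5]]
ear [[ 25.9 -45.2 110.2]
 [ 19.8 -45.4 110.2]
 [ 19.6 -16.8 110.3]]
post [[-71.5 -15.9 129.1]
 [-71.6  20.8 129.3]]
lever ((283.5000305175781, 194.50001525878906), (13.86362075805664, 55.007266998291016), 26.56505012512207)
```

View pics/w1c.png

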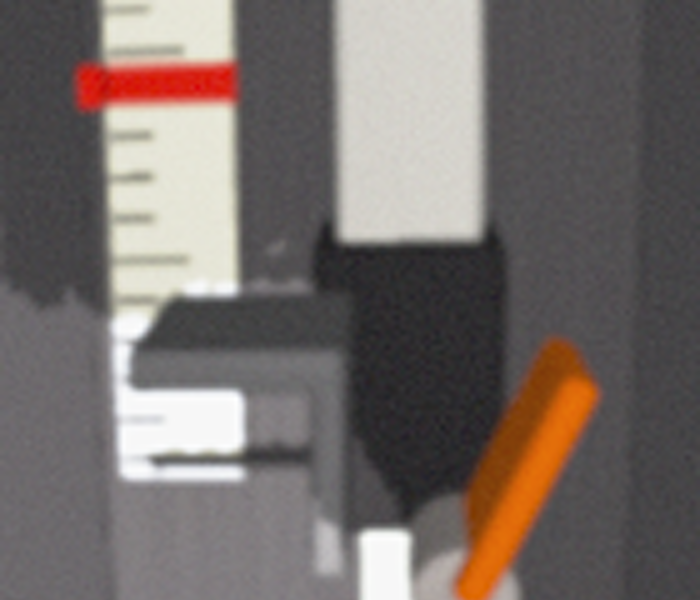

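The crop shows the pointer line at about full-image (211..242, 192), ear top rows 170–178 and wall outer face at u≈242.

```bash
python3 - <<'E'
from h import *
q=np.load("w1.npz");t,r=q["t"],q["r"]
print("pointer",wcast([(212,192),(240,191.3)],.014,t,r)[0])
print("ear rear",wcast([(210,177.6),(235,177.6)],.115,t,r)[0],"wall",wcast([(242,185),(242,203)],.115,t,r)[0])
print("lever tip outer",wcast([(299.5,178.5),(271,220)],.103,t,r)[0])
E
```

```text
pointer [[-34.8 -59.1 211. ]
 [-33.9 -24.2 211.2]]
ear rear [[ 11.2 -43.2 110.2]
 [ 11.1 -21.3 110.3]] wall [[  4.4 -15.3 110.3]
 [-12.2 -15.6 110.3]]
lever tip outer [[  6.9  36.3 122.6]
 [-33.9  10.8 122.4]]
```

Call:
apply_moves([
  {"travel": [-5,16,20],"roll": 0,"jaw": 72},
  {"travel": [0,0,30],"roll": 0,"jaw": 72},
  {"travel": [0,0,25],"roll": 0,"jaw": 72},
  {"travel": [0,0,0],"roll": 0,"jaw": 72},
  {"travel": [0,0,20],"roll": 0,"jaw": 72},
  {"travel": [0,0,20],"roll": 0,"jaw": 72},
  {"travel": [0,0,17],"roll": 0,"jaw": 72},
  {"travel": [0,0,0],"roll": 0,"jaw": 72},
])

```text
clock: 3.9
tool_pos: [0.5921, -0.0265, 0.0965]
orientation: [179.9, -0.0, -104.2]
force: [-0.4, -0.1, -0.7]
opening: 0.0718
gripper_force: 0.0
```

Call:
apply_moves([
  {"travel": [3,0,3],"roll": 0,"jaw": 72},
  {"travel": [6,0,0],"roll": 0,"jaw": 72},
  {"travel": [10,0,0],"roll": 0,"jaw": 72},
  {"travel": [13,0,0],"roll": 0,"jaw": 72},
  {"travel": [15,0,0],"roll": 0,"jaw": 72},
  {"travel": [15,0,0],"roll": 0,"jaw": 72},
  {"travel": [15,0,0],"roll": 0,"jaw": 72},
  {"travel": [11,0,0],"roll": 0,"jaw": 72},
  {"travel": [5,0,0],"roll": 0,"jaw": 72},
  {"travel": [0,0,0],"roll": 0,"jaw": 72},
])

```text
clock: 4.9
tool_pos: [0.5706, -0.1167, 0.0951]
orientation: [-179.8, 0.1, -104.2]
force: [3.1, 5.1, 0.8]
opening: 0.0722
gripper_force: 2.5
```

```bash
cat >look.py <<'E'
from h import *
import sys
n=sys.argv[1];o=ctrl.get_obs();print(o["tool_pos"],o["orientation"],o["force"],o["opening"],o["gripper_force"])
w=ctrl.snapshot("wrist")[:,:,::-1];s=ctrl.snapshot("scene")[:,:,::-1]
np.savez(n+".npz",t=o["tool_pos"],r=o["orientation"])
cv2.imwrite(f"pics/{n}w.png",w);cv2.imwrite(f"pics/{n}s.png",s)
A=cv2.resize(w[130:280,160:320],(640,600),interpolation=2)
cv2.imwrite(f"pics/{n}.png",cv2.copyMakeBorder(A,0,0,0,0,0))
E
python3 look.py p1
```

```text
[ 0.57063835 -0.11665576  0.09505983] [-1.79812459e+02  7.98454808e-02 -1.04239405e+02] [3.13122631 5.10407947 0.77273302] 0.07216372947145624 2.5431110599083695
```

View pics/p1w.png

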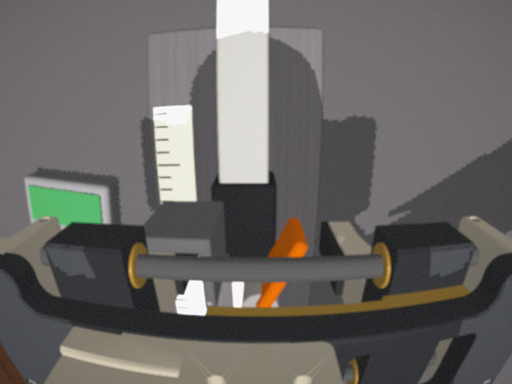

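Wrist view: ear behind the wall-side finger, lever still open at (285,265); pointer and band hidden under the finger. Check the scene view.

```bash
python3 - <<'E'
from h import *
i=cv2.imread("pics/p1s.png")
a=ctrl.snapshot("side")[:,:,::-1];cv2.imwrite("pics/p1side.png",a)
A=cv2.resize(i[290:370,130:250],(600,400),interpolation=2)
B=cv2.resize(a[270:350,330:420],(225,200),interpolation=2)
A=np.vstack([A,np.zeros((200,600,3),np.uint8)]);A[400:,:225]=B
cv2.imwrite("pics/p1c.png",A)
E
```

```text
(no output)
```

View pics/p1c.png

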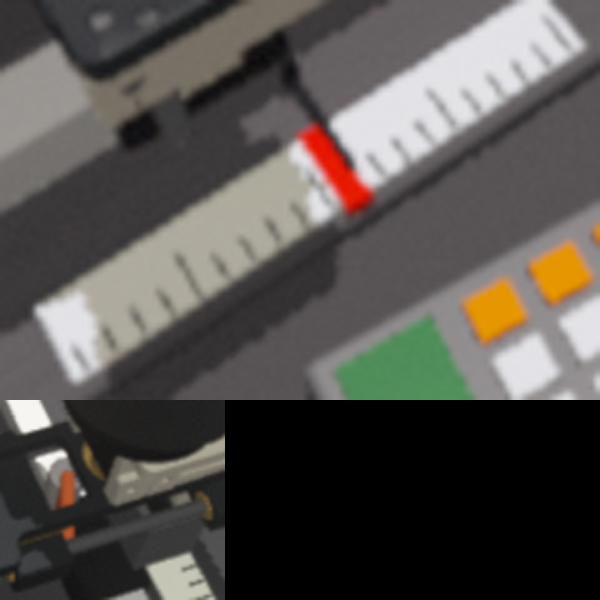

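Pointer (tip ≈ crop (350,165), i.e. px (200,323)) lies just behind the band's rear edge (band centre ≈ crop (336,168)). Measure the gap.

```bash
cat >gap.py <<'E'
from h import *
import sys
i=cv2.imread(sys.argv[1]);x,y=map(float,sys.argv[2:4])
h=cv2.cvtColor(i,cv2.COLOR_BGR2HSV);m=cv2.inRange(h,(0,170,80),(6,255,255));m[:300]=0
k,l,s,c=cv2.connectedComponentsWithStats(m);j=1+s[1:,4].argmax()
b=cast("scene",c[j],.012)[0];p=cast("scene",(x,y),.014)[0]
xs=np.array([-.245,-.969]);ys=np.array([.969,-.245])
print(c[j],"band ahead of pointer mm",(b-p)[:2]@xs*1000,"lateral",(b-p)[:2]@ys*1000)
E
python3 gap.py pics/p1s.png 200 323; python3 gap.py pics/p1s.png 196 314
```

```text
[196.87912088 323.38461538] band ahead of pointer mm 4.344904311364183 lateral -3.7166395271255133
[196.87912088 323.38461538] band ahead of pointer mm 7.318914164826877 lateral 15.348116324864643
```

Call:
apply_moves([
  {"travel": [3,0,2],"roll": 0,"jaw": 72},
  {"travel": [3,0,0],"roll": 0,"jaw": 72},
  {"travel": [0,0,0],"roll": 0,"jaw": 72},
  {"travel": [0,0,0],"roll": 0,"jaw": 72},
])

```text
clock: 5.45
tool_pos: [0.5697, -0.1219, 0.0933]
orientation: [-179.8, 0.1, -104.2]
force: [1.6, 4.9, 2.7]
opening: 0.0721
gripper_force: 2.6
```

```bash
python3 look.py p2; python3 - <<'E'
import cv2
i=cv2.imread("pics/p2s.png");cv2.imwrite("pics/p2c.png",cv2.resize(i[295:345,170:230],(600,500),interpolation=2))
E
```

```text
[ 0.56972875 -0.12185673  0.0933487 ] [-1.79769770e+02  7.08039607e-02 -1.04175508e+02] [1.58948889 4.85267324 2.71086104] 0.07212593537232824 2.592585113598034
```

View pics/p2c.png

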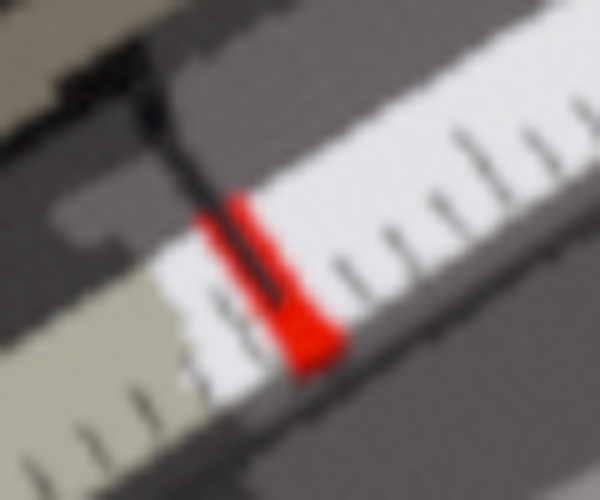

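Pointer lies on the band, about mid-width (crop tip (278,295), band edges either side). Now squeeze, shifting the tool so both pads meet around the grip.

Call:
apply_moves([
  {"travel": [0,-1.5,0],"roll": 0,"jaw": 67},
  {"travel": [0,-2,0],"roll": 0,"jaw": 62},
  {"travel": [0,-2,0],"roll": 0,"jaw": 57},
  {"travel": [0,-2,0],"roll": 0,"jaw": 52},
  {"travel": [0,-2,0],"roll": 0,"jaw": 48},
  {"travel": [0,-2,0],"roll": 0,"jaw": 44},
  {"travel": [0,-2,0],"roll": 0,"jaw": 40},
  {"travel": [0,-1,0],"roll": 0,"jaw": 37},
  {"travel": [0,0,0],"roll": 0,"jaw": 37},
])

```text
clock: 6.45
tool_pos: [0.5836, -0.1252, 0.0931]
orientation: [-179.8, 0.1, -104.2]
force: [2.0, 6.3, 2.1]
opening: 0.0373
gripper_force: 7.5
```

```bash
python3 look.py p3; python3 - <<'E'
import cv2
i=cv2.imread("pics/p3s.png");cv2.imwrite("pics/p3c.png",cv2.resize(i[295:345,170:230],(600,500),interpolation=2))
E
```

```text
[ 0.5835588  -0.12522652  0.09310875] [-1.79817928e+02  6.42366629e-02 -1.04161638e+02] [2.03311124 6.27149783 2.05372512] 0.03729223677638628 7.480822526849806
```

View pics/p3c.png

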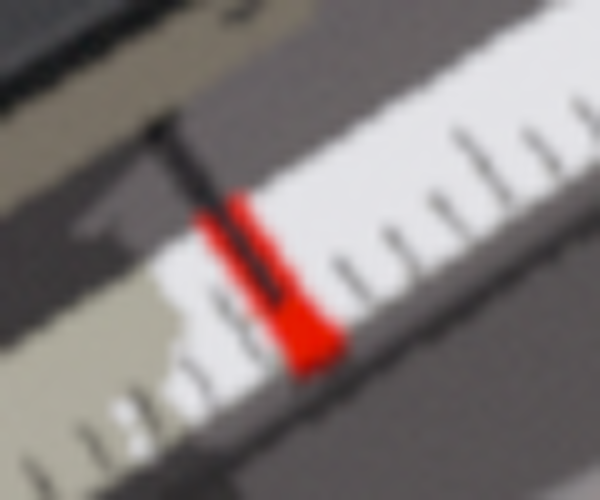

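Pointer unchanged, still centred on the band. Final squeeze.

Call:
apply_moves([
  {"travel": [0,0,0],"roll": 0,"jaw": 34},
  {"travel": [0,0,0],"roll": 0,"jaw": 31},
  {"travel": [0,0,0],"roll": 0,"jaw": 26},
  {"travel": [0,0,0],"roll": 0,"jaw": 20},
  {"travel": [0,0,0],"roll": 0,"jaw": 20},
  {"travel": [0,0,0],"roll": 0,"jaw": 20},
  {"travel": [0,0,0],"roll": 0,"jaw": 20},
  {"travel": [0,0,0],"roll": 0,"jaw": 20},
  {"travel": [0,0,0],"roll": 0,"jaw": 20},
])

```text
clock: 7.45
tool_pos: [0.5811, -0.1251, 0.0929]
orientation: [179.9, 0.0, -104.2]
force: [-3.9, 7.4, 7.8]
opening: 0.031
gripper_force: 33.4
```

```bash
python3 look.py p4; python3 - <<'E'
import cv2,numpy as np
i=cv2.imread("pics/p4s.png");w=cv2.imread("pics/p4w.png")
A=cv2.resize(i[295:345,170:230],(400,333),interpolation=2);B=cv2.resize(w[150:320,150:354],(400,333),interpolation=2)
cv2.imwrite("pics/p4c.png",np.hstack([A,B]))
E
```

```text
[ 0.58109158 -0.12507115  0.09286468] [ 1.79935016e+02  9.84195145e-03 -1.04158830e+02] [-3.94804676  7.44506417  7.78715139] 0.031040106392023495 33.44505390152335
```

View pics/p4c.png

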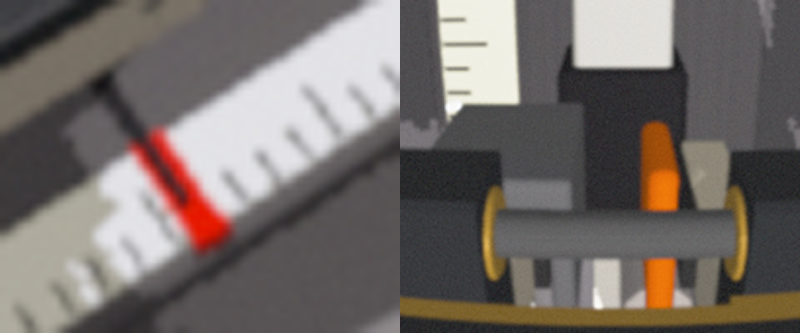

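The pointer is on the band. The lever is parallel to the leg and held between the pads, with 31 mm opening and 33 N grip. Handing in.

```bash
python3 -c "
from plant import ctrl
print(ctrl.close_job())"
```

```text
the job is handed in; nothing more can be done
None
```

The job is handed in: the leg is pulled out with the pointer on the red band, and the gripper still holds the lever squeezed shut against the finger rest. This took about 7.5 s of the 32 s allowed. No verdict came back.

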